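# Caliper a sample rod on the lab bench

## Robot

A 6-joint arm with a two-finger parallel gripper is mounted at the origin on the work surface. World frame = base frame: x ahead of the robot, y to its left, z up, the work surface at z = 0. Lengths are in mm, angles in rad, forces in N, time in s.
With the tool pointing down it reaches from about 275 to 825 mm from the base axis. Payload 5.2 kg.
Tool frame: the origin (TCP) lies at the very end of the fingers, on their centre line; the grasp point (between the pads) lies 19 mm behind it; z points along the fingers, y is the line along which they close (so a half turn about z gives the same grasp; the last joint's range is limited). The gripper opens to 93 mm and grips with 3 to 60 N. Pads are 15 mm wide; open, the fingers measure 128 mm over their backs; the gripper's body (75 mm by 188 mm) begins 65 mm behind the grasp point.
Start: joints at [1.087, 0.259, 1.535, -0, 1.348, -0.203], TCP at [152.396, 528.47, 218.653] pointing down, gripper open.
Joint ranges: [-3.14, 3.14], [-0.91, 2.08], [0.19, 2.58], [-1.22, 4.36], [0.22, 2.71], [-3.12, 3.12]. Speed limits (rad/s): [2.57, 2.57, 3.14, 3.14, 3.14, 3.14].

## Interface

Orientations are given as [roll, pitch, yaw] about the fixed x, y, z axes, in that order (R = Rz(yaw) Ry(pitch) Rx(roll)).
In Python, from bench import robot gives the robot as it stands. The module is installed in compiled form; this text tells all that it offers. Calls block until the motion is done:
- robot.move_ptp(position, orientation): joint-space move of the TCP to a pose.
- robot.move_linear(position, ori=None, speed=150, f_stop=None): straight line of the TCP; ori=None keeps the orientation; speed is the mean speed in mm/s. With f_stop (N) it stops when the force on the tool has changed by that much, and returns True; else False.
- robot.move_j(angles): joint-space move.
- robot.move_gripper(opening): opening from 0.0 (shut) to 1.0 (fully open); the grip force is fixed at half the most; returns when the fingers have stopped.
- robot.sleep(seconds).
- robot.inverse_kinematics(position, orientation): joint angles nearest the present ones, or None.
- robot.get_image(name): name is "scene" or "top" or "wrist"; returns a dict with "img" (480x640x3 uint8, blue, green, red), "fovy" (degrees; the focal length in pixels is half the picture's height over the tangent of half this angle, whatever the lens; pixels are square), "cx", "cy" (the principal point, pixels), "eye" and "orientation" of the camera in the world. Camera axes: x right, y down, z forward; pixel columns grow to the right and rows downward; lengths in mm; the calibration is good to about 2 mm. A picture is of the moment at which its call begins. There is no depth.
A pose or a line that the arm cannot do raises robot.MotionError and nothing moves.
- robot.hand_in(): hands the job in; it is judged then, once.
Readings, each from a call of its own:
- robot.current_t(): time.
- robot.current_qpos(): joint angles.
- robot.current_joint_vel(): joint speeds.
- robot.current_joint_efforts(): joint torques, N m.
- robot.current_tcp_pos(): TCP position.
- robot.current_eef_rot(): TCP orientation.
- robot.current_contact_force(): force on the tool from outside, world axes, zero at the start.
- robot.current_ft_torque(): the same for the moment, N m.
- robot.current_gripper_width(): opening from 0.0 (shut) to 1.0 (fully open).
- robot.current_finger_force(): force on a finger pad.
Only numpy, scipy, OpenCV 4.12 (cv2) and the standard library are available. Lean on these libraries where they do the work, as an engineer would, in place of code of your own. Each camera call takes 0.05 s, during which the arm holds its last target. There are 200 camera calls.

## Task

Measure the middle one of the three aluminium rods on the wooden board: take it and stand it upright on the base of the bench caliper, between the jaws and abreast of their flat faces, and let go of it. Then slide the moving jaw up by its post until it presses the rod lightly but positively against the fixed jaw; feel for the contact, keep that light pressure for half a second and never press so hard that the jaw tilts on its beam, even by a degree. Leave the jaws closed on the upright rod with no gap, and leave the other things where they are.

Things in the scene. Friction and masses are not known exactly. Their poses are not given: they have to be found in the camera images.
- rod_a: One of three solid round aluminium rods standing on the board, alike but for thickness: 25 to 40 mm across (its diameter is what is to be measured), 80 mm tall, 0.08 to 0.35 kg (so it drags on the base with up to 2.5 N). Any of the three may be the one in the middle. Origin: centre of its underside; z up its axis.
- rod_b: One of three solid round aluminium rods standing on the board, alike but for thickness: 25 to 40 mm across (its diameter is what is to be measured), 80 mm tall, 0.08 to 0.35 kg (so it drags on the base with up to 2.5 N). Any of the three may be the one in the middle. Origin: centre of its underside; z up its axis.
- rod_c: One of three solid round aluminium rods standing on the board, alike but for thickness: 25 to 40 mm across (its diameter is what is to be measured), 80 mm tall, 0.08 to 0.35 kg (so it drags on the base with up to 2.5 N). Any of the three may be the one in the middle. Origin: centre of its underside; z up its axis.
- board: Fixed flat wooden board, 250 x 85 x 14 mm, origin at the centre of its underside, long side along its x. The three rods stand on it in a row along its x, in any order: one in the middle (within 8 mm of the board's centre) and one 75 mm to either side.
- caliper: Bench caliper fixed to the bench: white base plate 150 (x) x 290 (y) x 12 mm, origin at the centre of its underside, z up. A steel beam (top 42 mm above the bench) runs along y at x = -30 mm. The two jaws stick out from it to x = +55 mm, 14 to 48 mm above the bench, with upright flat faces looking along y. The rod belongs at about x = +20 mm, on the plate.
- anvil: The caliper's fixed jaw; its frame coincides with the caliper's. Its measuring face lies at y = -85 mm in the caliper frame and looks to +y.
- slider (a joint): The caliper's opening in m: the gap between the fixed and the moving face (0 = faces together, at most 0.14). Starts between 0.075 and 0.11. Moving the slider towards the caliper's -y closes it. It slides with about 2.5 N of friction plus 4 N per m/s, and stays where it is left.
- post_top (a point): Centre of the top of the slider's upright steel post, by which it is pushed or pinched: 14 mm across, 38 mm tall, 52 to 90 mm above the bench, on the slider block (44 x 40 mm in x and y, top 52 mm above the bench) over the beam. In the caliper frame: x = -30 mm, y = -65 mm + opening.
- moving_jaw: Moving jaw, 16 mm thick, on the slider. Origin: at bench level, in the plane of its face (looking to the caliper's -y), on the beam axis; axes parallel to the caliper's while square. It has springy play about the post axis, 24 N m/rad: each newton on a rod 50 mm out from the beam tilts it 0.0021 rad (0.1 mm at the rod). A tilt over 0.018 rad (some 8 N) spoils the measurement.
- beaker: Bystander: glass beaker, 70 mm across, 95 mm tall.
- jar: Bystander: closed jar, 68 mm across, 110 mm tall.
- dish: Bystander: shallow white dish, 90 mm across, 18 mm tall.
- weight: Bystander: brass balance weight with a knob, 40 mm across, 58 mm tall.
- screwdriver: Bystander: screwdriver lying on the bench.
There are look-alikes about, which are no part of the job. What is shaped like the rod_c but pink is not meant. What is shaped like the rod_b but purple is not meant.

How it is judged (in metres and radians):
On the way, in this order (a step that is already met when the one before it is completed fails the run):
1. the rod from the middle of the board stands upright on the caliper's base between the jaws, released (((x of rod_a in the frame of caliper between 0 and 0.042 m and z of rod_a in the frame of caliper between 0.009 and 0.0135 m and y of rod_a in the frame of caliper between -0.075 and 0.02 m and angle between rod_a's own z axis and vertical below 0.06 rad and contact force between the fingers and rod_a below 0.1 N and horizontal distance between each of rod_b, rod_c and board above 0.04 m) or (x of rod_b in the frame of caliper between 0 and 0.042 m and z of rod_b in the frame of caliper between 0.009 and 0.0135 m and y of rod_b in the frame of caliper between -0.075 and 0.02 m and angle between rod_b's own z axis and vertical below 0.06 rad and contact force between the fingers and rod_b below 0.1 N and horizontal distance between each of rod_a, rod_c and board above 0.04 m) or (x of rod_c in the frame of caliper between 0 and 0.042 m and z of rod_c in the frame of caliper between 0.009 and 0.0135 m and y of rod_c in the frame of caliper between -0.075 and 0.02 m and angle between rod_c's own z axis and vertical below 0.06 rad and contact force between the fingers and rod_c below 0.1 N and horizontal distance between each of rod_a, rod_b and board above 0.04 m))), for 0.2 s.
2. the moving jaw presses the rod against the fixed jaw with more than 1.5 N for 0.5 s (((x of rod_a in the frame of caliper between 0 and 0.042 m and z of rod_a in the frame of caliper between 0.009 and 0.0135 m and y of rod_a in the frame of caliper between -0.075 and 0.02 m and angle between rod_a's own z axis and vertical below 0.06 rad and contact force between the fingers and rod_a below 0.1 N and horizontal distance between each of rod_b, rod_c and board above 0.04 m and contact force between each of moving_jaw, anvil and rod_a above 1.5 N) or (x of rod_b in the frame of caliper between 0 and 0.042 m and z of rod_b in the frame of caliper between 0.009 and 0.0135 m and y of rod_b in the frame of caliper between -0.075 and 0.02 m and angle between rod_b's own z axis and vertical below 0.06 rad and contact force between the fingers and rod_b below 0.1 N and horizontal distance between each of rod_a, rod_c and board above 0.04 m and contact force between each of moving_jaw, anvil and rod_b above 1.5 N) or (x of rod_c in the frame of caliper between 0 and 0.042 m and z of rod_c in the frame of caliper between 0.009 and 0.0135 m and y of rod_c in the frame of caliper between -0.075 and 0.02 m and angle between rod_c's own z axis and vertical below 0.06 rad and contact force between the fingers and rod_c below 0.1 N and horizontal distance between each of rod_a, rod_b and board above 0.04 m and contact force between each of moving_jaw, anvil and rod_c above 1.5 N))), for 0.5 s.
At the end, for the whole second after the job is handed in: The middle rod stands upright (0.06 rad) on the caliper base, released, at rest, its axis 0 to 42 mm along the caliper x, within 2 mm of the fixed jaw; the opening is under its diameter + 1.5 mm, the moving jaw square within 0.015 rad, the middle of the board empty (((x of rod_a in the frame of caliper between 0 and 0.042 m and z of rod_a in the frame of caliper between 0.009 and 0.0135 m and y of rod_a in the frame of caliper between -0.075 and 0.02 m and angle between rod_a's own z axis and vertical below 0.06 rad and contact force between the fingers and rod_a below 0.1 N and horizontal distance between each of rod_b, rod_c and board above 0.04 m and y of rod_a in the frame of caliper below -0.07 m and value of joint slider below 0.0275 m and linear speed of rod_a below 0.01 m/s) or (x of rod_b in the frame of caliper between 0 and 0.042 m and z of rod_b in the frame of caliper between 0.009 and 0.0135 m and y of rod_b in the frame of caliper between -0.075 and 0.02 m and angle between rod_b's own z axis and vertical below 0.06 rad and contact force between the fingers and rod_b below 0.1 N and horizontal distance between each of rod_a, rod_c and board above 0.04 m and y of rod_b in the frame of caliper below -0.06725 m and value of joint slider below 0.033 m and linear speed of rod_b below 0.01 m/s) or (x of rod_c in the frame of caliper between 0 and 0.042 m and z of rod_c in the frame of caliper between 0.009 and 0.0135 m and y of rod_c in the frame of caliper between -0.075 and 0.02 m and angle between rod_c's own z axis and vertical below 0.06 rad and contact force between the fingers and rod_c below 0.1 N and horizontal distance between each of rod_a, rod_b and board above 0.04 m and y of rod_c in the frame of caliper below -0.064 m and value of joint slider below 0.0395 m and linear speed of rod_c below 0.01 m/s)) and angle between the y axis of moving_jaw and the y axis of caliper, either way round below 0.015 rad); the robot touches nothing.
It fails at once if the moving jaw is tilted on its beam by more than 0.018 rad (angle between the y axis of moving_jaw and the y axis of caliper, either way round above 0.018 rad).
It fails at once if the jaw presses on a rod with more than 12 N, or a rod is banged down on the caliper with over 40 N (contact force between moving_jaw and rod_a above 12 N or contact force between moving_jaw and rod_b above 12 N or contact force between moving_jaw and rod_c above 12 N or contact force between any of rod_a, rod_b, rod_c and caliper above 40 N).
It fails at once if a rod is knocked over (angle between any of rod_a, rod_b, rod_c's own z axis and vertical above 0.6 rad).
It fails at once if more than one rod is moved by over 25 mm (distance of each of rod_a, rod_b from where it was at the start of the episode above 0.025 m or distance of each of rod_a, rod_c from where it was at the start of the episode above 0.025 m or distance of each of rod_b, rod_c from where it was at the start of the episode above 0.025 m).
It fails at once if a bystander is moved by more than 25 mm (distance of any of beaker, jar, dish, weight, screwdriver from where it was at the start of the episode above 0.025 m).
It also fails if it takes over 72 s, if anything falls off the work surface, if the arm or the gripper's body presses on something with over 40 N, if the wrist force passes 120 N, or if a joint passes its speed limit or range.

## Working session

There is one attempt and no reset: what is moved stays moved. The work goes in short steps, each a Python script; the robot and the scene stay as the last script left them, time stands still between calls to the robot, and variables do not carry over. Pictures are saved under pics/ and viewed, at most 10 in all, crops included, and the job is handed in when it is done.

```bash
mkdir -p pics
cat > h.py <<'E'
import numpy as np, cv2
from bench import robot
from scipy.spatial.transform import Rotation as R
def cam(n):
    d=robot.get_image(n); return d
def rot(o):
    o=np.array(o,float)
    return o if o.shape==(3,3) else R.from_euler('xyz',o).as_matrix()
def ray(d,u,v):
    f=240/np.tan(np.radians(d['fovy'])/2)
    r=rot(d['orientation'])@np.array([(u-d['cx'])/f,(v-d['cy'])/f,1])
    return np.array(d['eye'],float),r/np.linalg.norm(r)
def onz(d,u,v,z):
    e,r=ray(d,u,v); return e+r*(z-e[2])/r[2]
def proj(d,p):
    f=240/np.tan(np.radians(d['fovy'])/2)
    c=rot(d['orientation']).T@(np.array(p,float)-d['eye']); return np.array([d['cx']+f*c[0]/c[2],d['cy']+f*c[1]/c[2]])
def tri(obs):
    A=np.zeros((3,3));b=np.zeros(3)
    for e,r in obs:
        P=np.eye(3)-np.outer(r,r);A+=P;b+=P@e
    x=np.linalg.solve(A,b);return x,[np.linalg.norm((np.eye(3)-np.outer(r,r))@(x-e)) for e,r in obs]
E
python3 - <<'E'
from h import *
import pickle
D={}
for n in("scene","top","wrist"):
    d=cam(n);D[n]=d;cv2.imwrite(f'pics/{n}0.png',d['img']);print(n,d['fovy'],d['cx'],d['cy'],d['eye'],d['orientation'])
pickle.dump(D,open('D0.pkl','wb'))
print(robot.current_t(),robot.current_eef_rot())
E
```

```text
scene 54.945916767486004 318.88590291562866 243.11369366442128 [1292.85314477  366.52152901  706.48308711] [-2.23704529 -0.01313858  2.08562746]
top 45.17279311032115 313.01999111847914 231.96283700062986 [ 256.70930967  -36.62026534 1718.85927866] [-2.95927104  0.00601723 -1.5553986 ]
wrist 67.51035782028465 324.3416880139381 243.389973697476 [ 71.8640394  551.65122056 383.29227378] [2.84156914e+00 1.41376686e-03 1.29013947e+00]
0.15 [-3.14025479e+00 -3.28812825e-04  2.86075446e+00]
```

View pics/scene0.png

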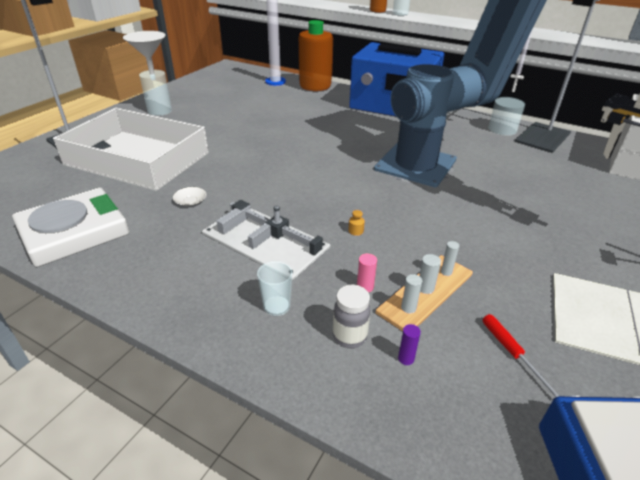

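View pics/top0.png

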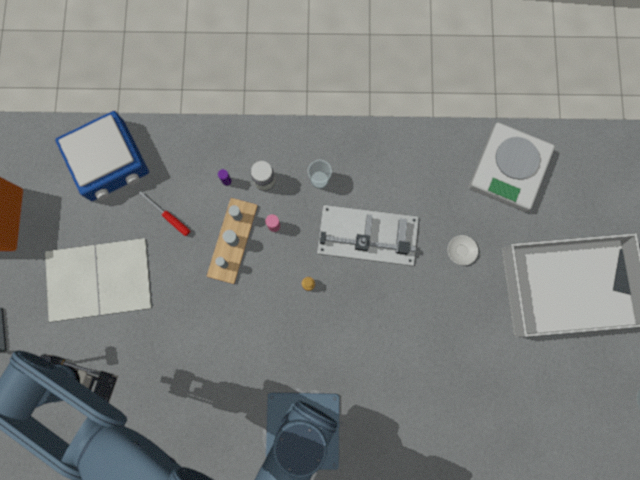

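The scene view shows the board with three rods (scene 412–452, 245–300), with pink and purple decoys beside it and the caliper at (265,240). In the top view the rods are at (236,212), (230,237) and (222,262). The caliper plate spans (317–419, 206–264), with the fixed jaw on the right at (404,235) and the post at (363,242).

Run:
```python
from h import *
import pickle
D=pickle.load(open('D0.pkl','rb'));d=D['top']
for n,u,v,z in[('r1',236,212,94),('r2',230,237,94),('r3',222,262,94),('b1',235,199,14),('b2',258,205,14),('b3',234,283,14),('b4',209,277,14),('c1',322,206,12),('c2',419,212,12),('c3',414,264,12),('c4',317,257,12),('post',363,241,90),('beaker',320,174,50),('jar',262,170,110),('pink',273,222,80),('weight',308,284,30)]:
    print(n,onz(d,u,v,z).round(0))
w=D['wrist'];T=np.array(robot.current_tcp_pos());Rt=rot(robot.current_eef_rot())
print('cam in tool',Rt.T@(np.array(w['eye'])-T), (Rt.T@rot(w['orientation'])).round(3), R.from_matrix(Rt.T@rot(w['orientation'])).as_euler('xyz'))
```

```text
r1 [611. 201.  94.]
r2 [538. 215.  94.]
r3 [466. 235.  94.]
b1 [669. 217.  14.]
b2 [652. 147.  14.]
b3 [414. 210.  14.]
b4 [431. 285.  14.]
c1 [652. -48.  12.]
c2 [ 637. -341.   12.]
c3 [ 479. -323.   12.]
c4 [495. -35.  12.]
post [ 533. -166.   90.]
beaker [741. -40.  50.]
jar [733. 128. 110.]
pink [586.  94.  80.]
weight [413.  -9.  30.]
cam in tool [ 8.37583976e+01  1.44032181e-01 -1.65236280e+02] [[ 0.    -0.955 -0.296]
 [ 1.     0.    -0.   ]
 [ 0.    -0.296  0.955]] [-3.00352570e-01 -7.59596777e-05  1.57061545e+00]
```

Run:
```python
from h import *
import pickle
W={}
pi=np.pi
for n,p,y in[('b1',(538,250,220),-0.23),('b2',(538,170,220),-0.23),('c1',(560,-150,240),pi/2),('c2',(560,-230,240),pi/2)]:
    for yy in(y,y+pi,y-pi):
        try: robot.move_ptp(p,[pi,0,(yy+pi)%(2*pi)-pi]);break
        except robot.MotionError as e: print(n,yy,e)
    robot.sleep(.2); d=cam('wrist');W[n]=d;cv2.imwrite(f'pics/{n}.png',d['img']);print(n,yy,d['eye'],robot.current_qpos()[5],robot.current_t())
pickle.dump(W,open('W.pkl','wb'))
for a in'bc': cv2.imwrite(f'pics/{a}12.png',cv2.resize(np.hstack([W[a+'1']['img'],W[a+'2']['img']]),(800,300)))
```

```text
b1 -0.23 [617.30709469 232.2900943  385.42257169] 2.0477791289836884 2.3417
b2 -0.23 [617.59196835 152.66228475 385.38652747] 1.9093729517656524 3.0083
c1 1.5707963267948966 [559.1090566  -66.41681134 405.36406617] -0.4538585175890362 5.2917
c2 1.5707963267948966 [ 559.04452199 -145.78544476  405.50598466] -0.5736297989287641 5.9583
```

View pics/b12.png

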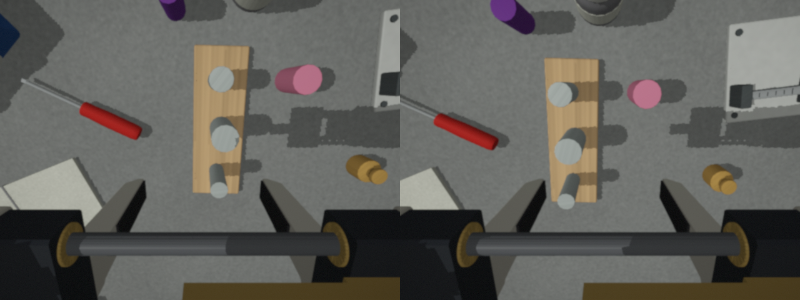

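View pics/c12.png

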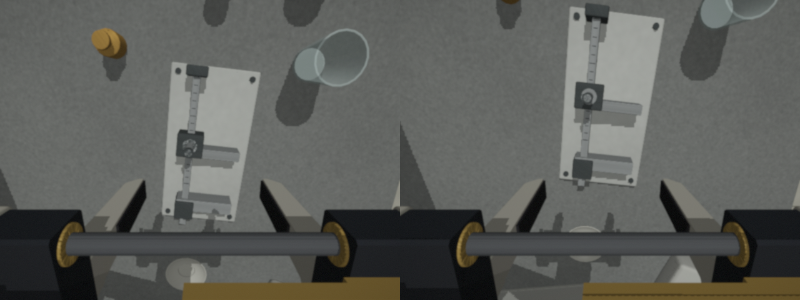

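Board pair: the middle rod's top is at full-resolution pixels (360,221) in b1 and (269,242) in b2. Caliper pair: the plate is fully visible in c2, with the post top at about (302,157), the fixed jaw below it and the moving jaw above.

```bash
cat > meas.py <<'E'
from h import *
def disk(d,u,v,s=30,thr=None):
    """bright rod/post top disc near (u,v): ellipse centre, axes"""
    g=cv2.GaussianBlur(cv2.cvtColor(d['img'],cv2.COLOR_BGR2GRAY),(3,3),0)
    l=int(g[v-3:v+4,u-3:u+4].mean()); m=(abs(g.astype(int)-l)<14).astype(np.uint8)
    hsv=cv2.cvtColor(d['img'],cv2.COLOR_BGR2HSV); m&=(hsv[...,1]<60).astype(np.uint8)
    m=cv2.morphologyEx(m,cv2.MORPH_OPEN,np.ones((5,5),np.uint8))
    _,lab,st,ce=cv2.connectedComponentsWithStats(m); k=lab[v,u]
    c=max(cv2.findContours((lab==k).astype(np.uint8),0,1)[0],key=len)
    return cv2.fitEllipse(cv2.convexHull(c)),l,st[k]
def corners(d,seed):
    hsv=cv2.cvtColor(d['img'],cv2.COLOR_BGR2HSV)
    m=((hsv[...,2]>135)&(hsv[...,1]<40)).astype(np.uint8)
    m=cv2.morphologyEx(m,cv2.MORPH_CLOSE,np.ones((5,5),np.uint8))
    lab=cv2.connectedComponents(m)[1]
    c=max(cv2.findContours((lab==lab[seed[1],seed[0]]).astype(np.uint8),0,1)[0],key=len)
    h=cv2.convexHull(c); r=cv2.approxPolyN(h,4,ensure_convex=True) 
    return r.reshape(-1,2),m
E
python3 - <<'E'
from meas import *
import pickle
W=pickle.load(open('W.pkl','rb'))
obs=[]
for n,pts in[('b1',[(360,221),(353,126),(350,302)]),('b2',[(269,242),(256,151),(265,321)])]:
    for p in pts:
        e,l,st=disk(W[n],*p);print(n,np.round(e[0],1),np.round(e[1],1),l,st); obs.append(ray(W[n],*e[0]))
for i in range(3): print('rod top',tri([obs[i],obs[i+3]]))
for n in'b1','b2':
    hsv=cv2.cvtColor(W[n]['img'],cv2.COLOR_BGR2HSV)
    m=((abs(hsv[...,0].astype(int)-15)<8)&(hsv[...,1]>60)&(hsv[...,2]>110)).astype(np.uint8)
    m[330:]=0
    c=max(cv2.findContours(cv2.morphologyEx(m,cv2.MORPH_OPEN,np.ones((3,3))),0,1)[0],key=cv2.contourArea)
    q=cv2.approxPolyN(cv2.convexHull(c),4,ensure_convex=True).reshape(-1,2)
    P=np.array([onz(W[n],*x,14) for x in q]);print(n,q.tolist(),P.round(1).tolist(),P.mean(0))
for n,s in('c1',(360,200)),('c2',(350,90)):
    q,m=corners(W[n],s);P=np.array([onz(W[n],*x,12) for x in q]);print(n,q.tolist(),P.round(1).tolist(),[np.linalg.norm(P[i]-P[i-1]).round(1) for i in range(4)],P.mean(0))
a=[cv2.resize(W['c1']['img'][200:370,230:410],None,fx=2.2,fy=2.2),cv2.resize(W['c2']['img'][120:290,240:420],None,fx=2.2,fy=2.2)]
cv2.imwrite('pics/cc.png',np.hstack(a))
E
```

```text
b1 [359.5 222. ] [42.4 43.7] 156 [ 338  201   43   43 1411]
b1 [353.2 126.1] [37.6 42.2] 161 [ 335  106   38   42 1250]
b1 [350.1 304. ] [23.  28.9] 155 [336 293  29  23 520]
b2 [267.9 242.8] [40.  44.7] 159 [ 247  223   43   41 1408]
b2 [254.4 150.9] [36.8 40.8] 165 [ 236  131   38   41 1186]
b2 [264.7 322. ] [22.5 27. ] 157 [252 311  26  23 479]
rod top (array([540.88734582, 219.95929476,  93.28518219]), [np.float64(0.07211980628013899), np.float64(0.07211980627992207)])
rod top (array([616.57385703, 209.61864799,  94.00395686]), [np.float64(0.12296898024287974), np.float64(0.12296898024289946)])
rod top (array([469.04567923, 243.1803533 ,  94.18346865]), [np.float64(0.09996140127952503), np.float64(0.09996140127940936)])
b1 [[399, 72], [381, 309], [308, 308], [310, 72]] [[654.3, 151.5, 14.0], [413.9, 213.0, 14.0], [434.1, 294.2, 14.0], [673.3, 233.3, 14.0]] [543.89864293 222.98394693  14.        ]
b2 [[317, 94], [314, 324], [242, 322], [230, 92]] [[653.4, 151.8, 14.0], [412.8, 212.9, 14.0], [434.3, 293.7, 14.0], [674.0, 232.5, 14.0]] [543.63107925 222.71515803  14.        ]
c1 [[417, 115], [370, 377], [301, 304], [323, 104]] [[654.8, -49.3, 12.0], [618.5, -369.3, 12.0], [531.1, -264.9, 12.0], [557.8, -38.8, 12.0]] [np.float64(97.6), np.float64(322.1), np.float64(136.2), np.float64(227.7)] [ 590.54646948 -180.57129569   12.        ]
c2 [[423, 29], [377, 297], [296, 288], [323, 17]] [[654.5, -50.0, 12.0], [622.7, -334.8, 12.0], [525.6, -323.1, 12.0], [557.7, -40.0, 12.0]] [np.float64(97.4), np.float64(286.6), np.float64(97.8), np.float64(285.0)] [ 590.13156963 -186.98185466   12.        ]
```

View pics/cc.png

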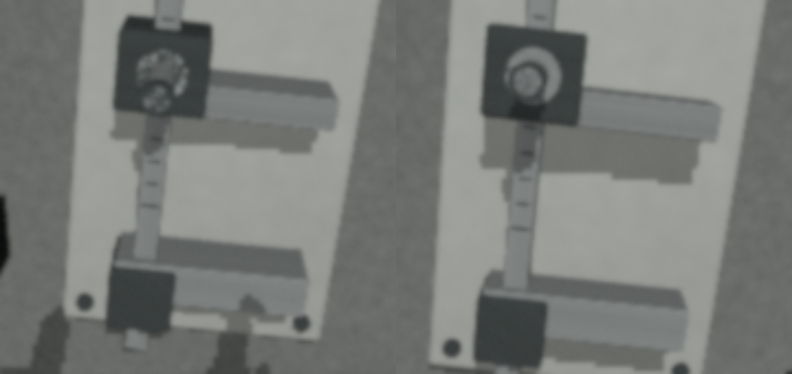

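The crop shows the post, slider block, moving jaw and anvil clearly. The post top is at c1 (302,244) and c2 (300,157). The anvil face's upper edge ends at c2 (372,262), and the moving face's edge ends at c2 (387,184).

Run:
```python
from meas import *
import pickle
W=pickle.load(open('W.pkl','rb'))
allP=[]
for n,x0,y0,x1,y1 in('c1',255,95,420,365),('c2',250,5,430,300):
    hsv=cv2.cvtColor(W[n]['img'],cv2.COLOR_BGR2HSV)
    m=((hsv[...,2]>135)&(hsv[...,1]<40)).astype(np.uint8)
    z=np.zeros_like(m);z[y0:y1,x0:x1]=m[y0:y1,x0:x1]; z=cv2.morphologyEx(z,cv2.MORPH_OPEN,np.ones((3,3)))
    P=cv2.convexHull(np.argwhere(z)[:,::-1].astype(np.int32))
    q=cv2.approxPolyN(P,4,ensure_convex=True).reshape(-1,2).astype(float)
    Q=np.array([onz(W[n],*x,12) for x in q]);print(n,q.tolist(),Q[:,:2].round(1).tolist(),[np.linalg.norm(Q[i]-Q[i-1]).round(1) for i in range(4)],Q.mean(0))
p,e=tri([ray(W['c1'],302,244.5),ray(W['c2'],300,157.3)]);print('post',p,e)
xa=np.array([.994,-.111,0]);ya=np.array([.111,.994,0]);c=np.array([564.1,-183.9,0])
def loc(p): return np.round([(p-c)@xa,(p-c)@ya,p[2]],1)
print('post loc',loc(p))
for u,v in[(371.8,261.8),(287.3,253.2),(387.3,183.6)]: print(loc(onz(W['c2'],u,v,48)))
# anvil face edge end height by two views: c1 boundary right end
print('anvil end tri',loc(tri([ray(W['c2'],371.8,261.8),ray(W['c1'],230+306/2.2,200+280/2.2)])[0]))
```

```text
c1 [[374.0, 354.0], [258.0, 343.0], [274.0, 98.0], [418.0, 115.0]] [[622.3, -334.8], [476.1, -318.9], [507.9, -33.1], [655.9, -49.3]] [np.float64(287.5), np.float64(147.0), np.float64(287.6), np.float64(148.9)] [ 565.52774903 -184.04092707   12.        ]
c2 [[377.0, 297.0], [255.0, 284.0], [271.0, 10.0], [424.0, 29.0]] [[622.7, -334.8], [477.0, -318.0], [508.0, -34.2], [655.5, -50.0]] [np.float64(286.7), np.float64(146.7), np.float64(285.5), np.float64(148.3)] [ 565.80557813 -184.2557103    12.        ]
post [ 538.19212885 -166.47501534   85.51767934] [np.float64(0.17992936984215585), np.float64(0.17992936984227006)]
post loc [-27.7  14.4  85.5]
[ 55.5 -87.1  48. ]
[-34.2 -87.6  48. ]
[58.3 -3.8 48. ]
anvil end tri [ 56.4 -88.8  43.1]
```

```bash
cat >> h.py <<'E'
C=np.array([565.2,-184.3,0]);YAW=-0.111
def cal(x,y,z): return (C+R.from_euler('z',YAW).apply([x,y,0])+[0,0,z]).tolist()
pi=np.pi
E
python3 - <<'E'
from h import *
o=[pi,0,pi-0.224]
robot.move_ptp([540.9,220,170],o)
robot.move_linear([540.9,220,57.5],speed=80)
robot.move_gripper(0.0)
print('w',robot.current_gripper_width()*93,robot.current_finger_force(),robot.current_tcp_pos(),robot.current_contact_force())
robot.move_linear([540.9,220,190],speed=100)
print('w',robot.current_gripper_width()*93,robot.current_contact_force(),robot.current_t())
p=cal(20,-57,190)
robot.move_ptp(p,[pi,0,pi/2+YAW]);robot.sleep(.3)
d=cam('wrist');cv2.imwrite('pics/carry.png',d['img'])
print(robot.current_tcp_pos(),robot.current_qpos(),robot.current_contact_force(),robot.current_t())
E
```

```text
w 37.43356255868011 29.956733286380768 [540.87821132 219.94832447  57.46105306] [-1.15126297 -0.69250326  0.45416406]
w 37.49027943929946 [ 0.4017335   0.30532852 -1.71595094] 11.5667
[ 578.99345401 -242.55892442  190.05896482] [-5.74179642e-01  4.16233564e-01  1.37919546e+00  4.57108731e-05
  1.34607662e+00 -4.64167889e-01] [-0.11812084  0.10804962 -2.41569351] 13.6167
```

View pics/carry.png

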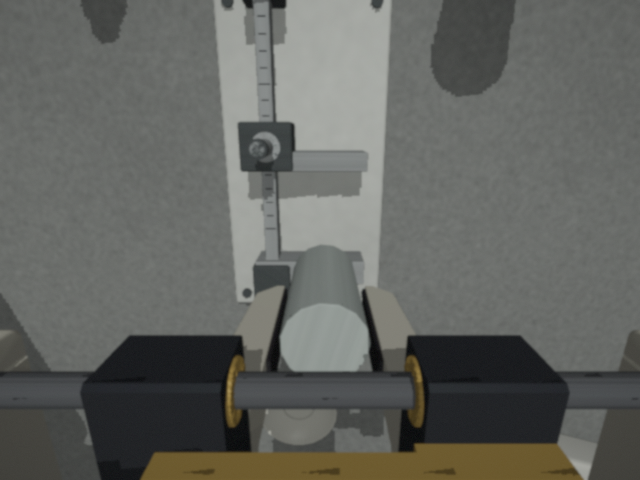

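The rod (about 38 mm, so rod_c) is held upright above the plate, and the jaws are aligned with the picture axes. The post is at (262,150). Next I lower it.

Run:
```python
from h import *
robot.move_linear(cal(20,-57,64),speed=80)
robot.sleep(.2)
s=robot.move_linear(cal(20,-57,50.5),speed=12,f_stop=3)
print(s,robot.current_tcp_pos(),robot.current_contact_force())
robot.move_gripper(0.62)
robot.sleep(.3)
print(robot.current_gripper_width(),robot.current_contact_force(),robot.current_finger_force())
robot.move_linear(cal(20,-57,190),speed=100)
robot.move_gripper(0.0)
robot.move_ptp(cal(0,-20,210),[pi,0,pi/2+YAW]);robot.sleep(.3)
import pickle
d=cam('wrist');cv2.imwrite('pics/placed.png',d['img']);pickle.dump(d,open('P.pkl','wb'))
print(robot.current_t(),robot.current_contact_force())
```

```text
True [ 578.57689794 -243.08883107   55.31474284] [-0.2507341  -0.2548091   4.67514792]
0.6191791777281506 [-0.82342091 -0.03262795 -0.71096297] 0.0
20.325 [0.37157868 0.65332911 0.25224795]
```

View pics/placed.png

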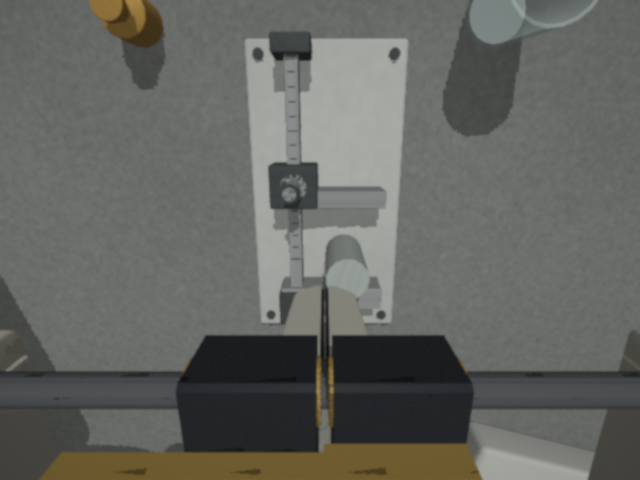

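The rod stands upright between the jaws at (346,270), near the anvil, and is released. The post is at (291,192). Next I push the post with the fingers closed.

```bash
cat >> h.py <<'E'
ya=R.from_euler('z',YAW).apply([0,1,0])
def fy(n=6):
    v=[]
    for _ in range(n): v.append(np.array(robot.current_contact_force())@ya); robot.sleep(.01)
    return np.mean(v),np.std(v)
def ly(): return (np.array(robot.current_tcp_pos())-C)@ya
E
python3 - <<'E'
from h import *
o=[pi,0,pi/2+YAW]
robot.move_ptp(cal(-30,47,170),o)
robot.move_linear(cal(-30,47,64),speed=90)
robot.sleep(.3);b=fy();print('base',b)
print(robot.move_linear(cal(-30,2,64),speed=25,f_stop=9),ly(),fy()[0]-b[0],robot.current_t())
y=2
while y>-9:
    y-=1; robot.move_linear(cal(-30,y,64),speed=10); f=fy(); print(round(y,1),round(ly(),2),round(f[0]-b[0],2),round(f[1],2),round(robot.current_t(),2))
    if f[0]-b[0]>6.5: break
np.save('b.npy',b[0])
E
```

```text
base (np.float64(0.397634375709261), np.float64(0.46498649280900745))
False 2.0144434773543556 1.5092147438744383 24.425
1 0.95 1.5 0.52 24.73
0 -0.07 1.86 0.52 25.02
-1 -1.11 1.6 0.38 25.32
-2 -2.09 1.84 0.38 25.62
-3 -3.04 1.62 0.44 25.93
-4 -3.86 3.01 0.41 26.23
-5 -4.98 3.14 0.46 26.52
-6 -6.09 3.18 0.32 26.82
-7 -7.12 3.25 0.41 27.12
-8 -8.13 2.93 0.49 27.43
-9 -9.08 3.12 0.22 27.73
```

Run:
```python
from h import *
b=np.load('b.npy');y=-9
while y>-16:
    y-=.15; robot.move_linear(cal(-30,y,64),speed=5); f=fy(15)[0]-b
    if f>3.6 or y<-15: print(round(y,2),round(ly(),2),round(f,2),round(robot.current_t(),2))
    if f>6.0: break
robot.sleep(.8);print(fy(15)[0]-b,ly(),robot.current_t())
```

```text
-9.3 -9.25 3.79 28.48
-9.6 -9.61 3.63 29.23
-9.75 -9.72 3.62 29.6
-10.05 -10.05 3.71 30.35
-10.2 -10.2 3.69 30.73
-12.6 -12.58 3.63 36.73
-12.75 -12.65 4.28 37.1
-12.9 -12.75 4.57 37.48
-13.05 -12.8 4.76 37.85
-13.2 -12.85 5.39 38.23
-13.35 -12.88 5.66 38.6
-13.5 -12.92 6.17 38.98
5.866022903993787 -12.92723184887566 39.9
```

Run:
```python
from h import *
robot.move_linear(cal(-30,5,64),speed=30)
robot.move_linear(cal(-30,5,190),speed=100)
robot.move_ptp(cal(0,-20,230),[pi,0,pi/2+YAW]);robot.sleep(.3)
d=cam('wrist');cv2.imwrite('pics/end.png',cv2.resize(d['img'][150:360,200:440],None,fx=2.5,fy=2.5))
d2=cam('scene');cv2.imwrite('pics/end2.png',cv2.resize(d2['img'][180:340,180:500],None,fx=2.4,fy=2.4))
print(robot.current_t())
```

```text
42.8083
```

View pics/end.png

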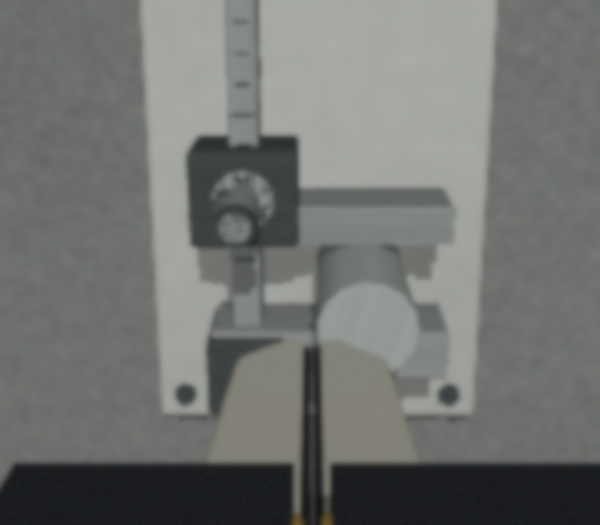

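View pics/end2.png

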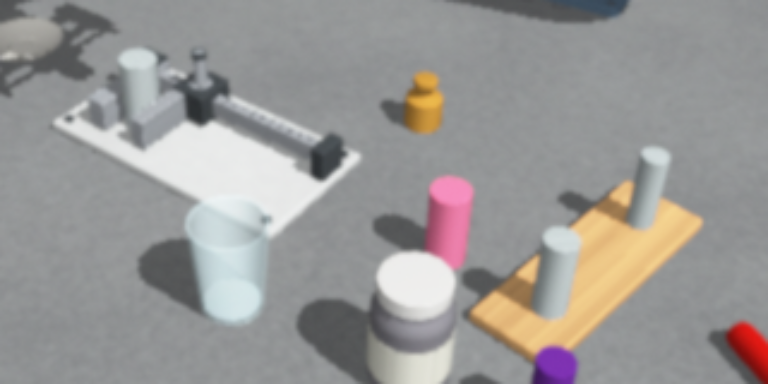

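The rod, at crop (368,320), stands upright and held between both jaws with the moving jaw square. The middle of the board is empty and everything else is in place.

```bash
python3 -c "
from bench import robot
print(robot.hand_in())"
```

```text
the job is handed in; nothing more can be done
None
```

I stood the middle rod (rod_c, about 38 mm) in the caliper, closed the jaws on it with an estimated 4 N (inferred from the push force) for over half a second, and handed in the job; no verdict came back.

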